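# Lay the rocker shaft in the V-blocks and swing the clamp strap over it

### The job

Take the bright steel rocker shaft (not the black or the brass one) from the wooden rack and lay it lengthways in the pair of dark V-blocks, fully down in both Vs, with its middle about half-way between the two blocks; set it down rather than dropping it. Then swing the teal clamp strap over the shaft all the way to its stop and let go.

Things in the scene. Friction and masses are not known exactly. Their poses are not given: they have to be found in the camera images.
- shaft_center (a point): Bright steel shaft, cylinder 24 mm across, 150 long, 0.35 kg; its centre, x along it (either way, roll arbitrary). Lies level in a wooden rack, axis 34 mm above the bench; a black and a brass shaft alike lie beside it, 75 mm between axes. Rack is open under its middle for 74 mm along it, floor 8 mm above the bench; guide teeth at its two rests are 31 mm high. Fingers can straddle its middle.
- v_seat (a point): Where the shaft's centre belongs, 39 mm above the bench, midway between two fixed dark V-blocks. x along the Vs (level), y level across, z up. Blocks: 22 mm along x, 60 along y, centred at x -42 and +42, 62 mm free between them; 90 degree Vs 44 wide, lips 44 mm above the bench; plate under them 10 mm thick. Strap's upright pivot at x 0, y -85, its nut 72 mm above the bench.
- strap (a joint): Teal strap, 26 mm wide, swings level; stays where left; about 1 N at its knob moves it. Angle in rad: 0 at its stop, square across the shaft along +y of v_seat; grows opening towards +x of v_seat, clockwise from above (points along sin a, cos a in v_seat's x, y), 1.75 at most. Starts at 1.15 to 1.65. Top 64 mm above the bench; pad under it passes 3 mm above a seated shaft.
- strap_knob (a point): Middle of the upright black knob on the strap's free end, 120 mm from the pivot axis: cylinder 18 mm across, 34 tall, from 64 to 98 mm above the bench; the point is on its axis, 81 mm above the bench. Push it or pinch it from above. Axes turn with the strap: y points away from the pivot, z up.
Not all that is in view belongs to the job. What is shaped like the part that bears v_seat but orange or pink is not meant.

How it is judged:
By the outcome, as a careful person would: the job done as asked, in the order asked, and still so for the second after the job is handed in, with the robot touching nothing.
It also fails if it takes over 51 s, if anything falls off the work surface, if the arm or the gripper's body presses on something with over 40 N, if the wrist force passes 120 N, or if a joint passes its speed limit or range.

### The arm

A 7-joint arm with a two-finger parallel gripper is mounted at the origin on the work surface. World frame = base frame: x ahead of the robot, y to its left, z up, the work surface at z = 0. Lengths are in m, angles in rad, forces in N, time in s.
With the tool pointing down it reaches from about 0.35 to 0.9 m from the base axis. Payload 8.1 kg.
Tool frame: the origin (TCP) lies midway between the tips of the shut fingers; the grasp point (between the pads) lies 19 mm behind it; z points along the fingers, y is the direction in which the jaws open and shut (so a half turn about z gives the same grasp; the last joint's range is limited). The gripper opens to 92 mm and grips with 3 to 60 N. Pads are 19 mm wide; open, the fingers measure 130 mm over their backs; the gripper's body (75 mm by 190 mm) begins 47 mm behind the grasp point.
Start: joints at [1.226, 0.434, 0.025, 1.573, -0.012, 1.134, -0.075], TCP at [0.15, -0.607, 0.227] pointing down, gripper open.
Joint ranges: [-2.62, 2.62], [-0.44, 2.09], [-1.27, 1.32], [0.08, 2.57], [-1.32, 4.46], [0.12, 2], [-2.74, 2.74]. Speed limits (rad/s): [2.22, 2.22, 3.01, 3.01, 3.14, 3.14, 3.14].

### API

Orientations are given as a unit quaternion [x, y, z, w].
In Python, from rig import * gives the robot as it stands. The module is installed in compiled form; this text tells all that it offers.
- The arm moves only by the shell command python3 -m jog 'ROWS' [FORCE]. ROWS is JSON, a list of rows, each a list of 7 numbers: the shift along the tool's x, y, z in m, then the turn, a rotation vector about the tool's x, y, z in rad, then the closure, from 0 (fully open) to 1 (shut). In form: [[x, y, z, ax, ay, az, claw], ...]. A call has 1 to 20 rows; each row is the pose to reach, as a shift and turn from the pose commanded when the call began, along the tool's axes at that moment; what a row does not reach only later rows make up. A row lasts 1/12 s, in which the tool goes at most 41.7 mm and 7.16 degrees, less where a joint would pass 70% of its speed; a pose out of reach is approached as far as the arm can. A call with a gripper value outside its range is refused whole. The fingers move at their own pace and stop on an object; FORCE is the grip in N (left out, the last holds). Time passes only in rows, so rows that repeat a pose let the fingers close. It gives the time, the measured TCP pose, the force and the opening at its end, in the units of the state.
- state(): the state, without advancing time (a new reading comes with each control period).
- capture(name): name is "side" or "top"; returns the picture (420x560x3 uint8, blue, green, red); there is no depth.
- get_calibration(name): a dict with "K" (3x3 intrinsics, pixels), "dist" ([k1, k2, p1, p2, k3] as OpenCV has them; the pictures are not rectified), "origin" and "rotation" of the camera in the world. Camera axes: x right, y down, z forward; pixel columns grow to the right and rows downward; lengths in m; the calibration is good to about 2 mm. A picture is of the moment at which its call begins. get_calibration takes no time and is no camera call.
- sign_off(): hands the job in, once; it reports no verdict.
The state is a dict: "clock": time; "joints": joint angles; "qd": joint speeds; "tau": joint torques, N m; "tcp_pos": TCP position; "orientation": TCP orientation; "contact_force": force on the tool from outside, world axes, zero at the start; "torque": the same for the moment, N m; "finger_gap": finger opening in m.
Only numpy, scipy, OpenCV 4.12 (cv2) and the standard library are available. Lean on these libraries where they do the work, as an engineer would, in place of code of your own. Each camera call takes 0.05 s, during which the arm holds its last target.

## Working session

There is one attempt and no reset: what is moved stays moved. The work goes in short steps, Python scripts to look and compute and a shell command to move; the robot and the scene stay as the last step left them, time stands still between calls to the robot, and variables do not carry over. Pictures are saved under pics/ and viewed, and the job is handed in when it is done.

```bash
mkdir -p pics
python3 - <<'E'
from rig import *
import cv2
for n in ("side","top"):
    im=capture(n); cv2.imwrite(f"pics/{n}0.png",im)
    c=get_calibration(n); print(n,c)
s=state(); print(s["clock"],s["tcp_pos"],s["orientation"],s["finger_gap"])
E
```

```text
side {'K': array([[393.74938805,   0.        , 278.42878644],
       [  0.        , 393.74938805, 207.20324205],
       [  0.        ,   0.        ,   1.        ]]), 'dist': array([0.0162856, 0.       , 0.       , 0.       , 0.       ]), 'origin': array([ 0.14581307, -0.52561472,  0.53312109]), 'rotation': array([ 0.848209  , -0.27431928,  0.14704408, -0.42856558])}
top {'K': array([[462.46418943,   0.        , 280.61165737],
       [  0.        , 462.46418943, 219.07216316],
       [  0.        ,   0.        ,   1.        ]]), 'dist': array([-0.08187874,  0.        ,  0.        ,  0.        ,  0.        ]), 'origin': array([ 0.37043478, -0.02848049,  0.92007219]), 'rotation': array([ 0.71375713, -0.69628911,  0.05123772, -0.05573983])}
0.1 [ 0.14947724 -0.60640172  0.22603402] [ 9.92704860e-01  1.20567676e-01 -1.61593003e-04 -6.86233658e-04] 0.09170373728327727
```

View pics/top0.png

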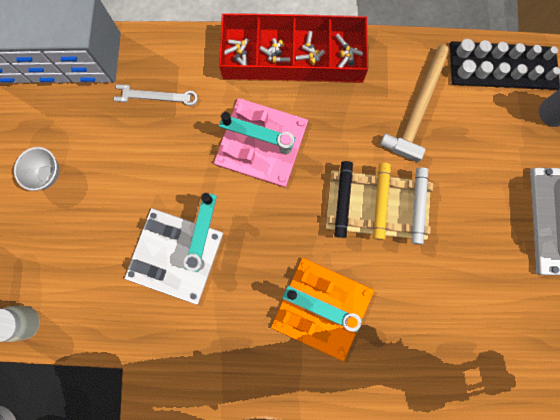

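View pics/side0.png

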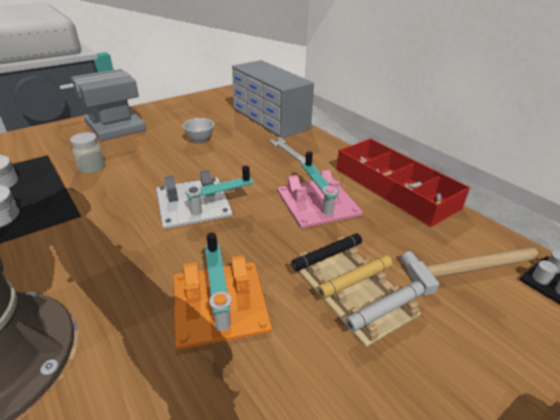

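```bash
cat > h.py <<'E'
import numpy as np, cv2
from scipy.spatial.transform import Rotation as R
from rig import *
def ray(n,uv):
    c=get_calibration(n); p=cv2.undistortPoints(np.array([[uv]],float),c["K"],c["dist"])[0,0]
    return np.array(c["origin"]), R.from_quat(c["rotation"]).apply([p[0],p[1],1.])
def onz(n,uv,z):
    o,d=ray(n,uv); return o+d*(z-o[2])/d[2]
def proj(n,P):
    c=get_calibration(n); r=R.from_quat(c["rotation"]).inv()
    rv=r.as_rotvec(); t=-r.apply(c["origin"])
    return cv2.projectPoints(np.array(P,float).reshape(-1,1,3),rv,t,c["K"],c["dist"])[0][:,0]
E
python3 - <<'E'
import cv2
im=cv2.imread("pics/top0.png")
cv2.imwrite("pics/c1.png",cv2.resize(im[185:310,115:235],None,fx=4.7,fy=4.7,interpolation=cv2.INTER_CUBIC))
cv2.imwrite("pics/c2.png",cv2.resize(im[150:255,315:445],None,fx=5.6,fy=5.6,interpolation=cv2.INTER_CUBIC))
im=cv2.imread("pics/side0.png")
cv2.imwrite("pics/c3.png",cv2.resize(im[155:230,150:260],None,fx=7,fy=7,interpolation=cv2.INTER_CUBIC))
E
```

```text
(no output)
```

View pics/c1.png

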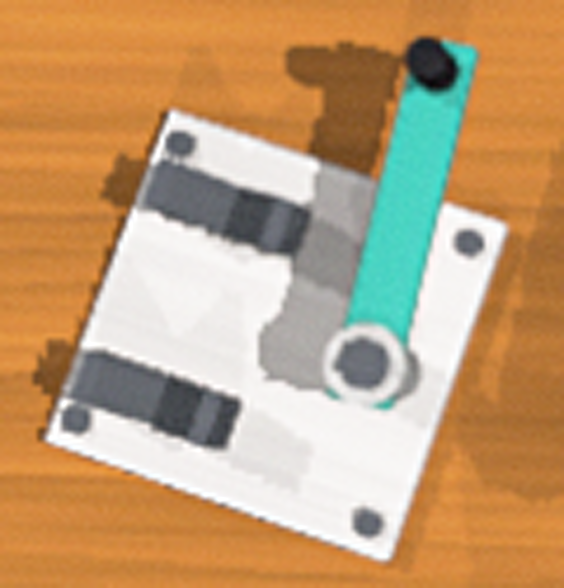

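View pics/c2.png

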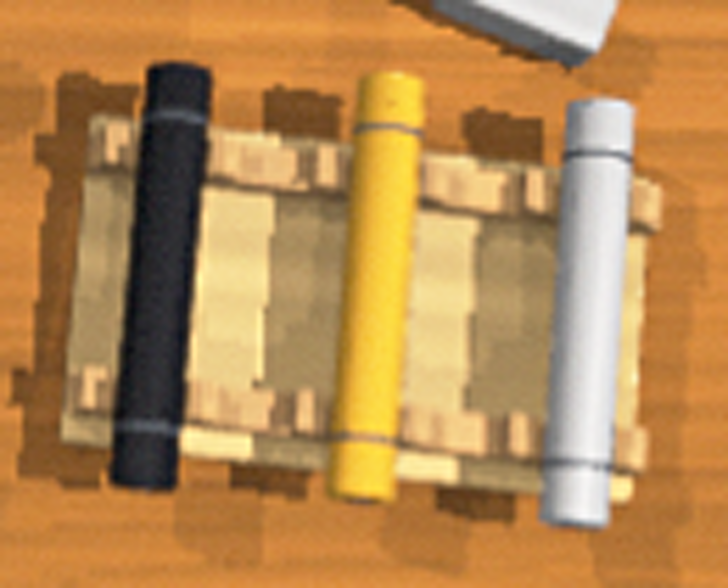

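View pics/c3.png

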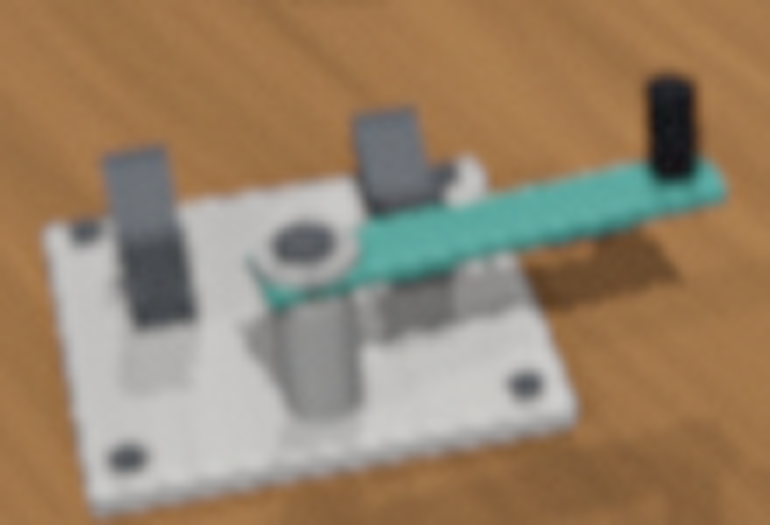

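```bash
python3 - <<'E'
from h import *
def c1(u,v,f=4.7,o=(115,185)): return ((u+.5)/f-.5+o[0],(v+.5)/f-.5+o[1])
P=[onz("top",c1(*p),.010) for p in [(170,110),(508,228),(388,562),(45,438)]]
P=np.array(P); print(P, [np.linalg.norm(P[i]-P[i-1]) for i in range(4)])
ctr=P.mean(0); y=(P[0]+P[3]-P[1]-P[2]); x=(P[0]+P[1]-P[2]-P[3])
x/=np.linalg.norm(x); y/=np.linalg.norm(y)
ang=np.arctan2(x[1],x[0]); ang2=np.arctan2(-y[0],y[1]); print("yaw",ang,ang2)
a=(ang+ang2)/2; x=np.array([np.cos(a),np.sin(a)]); y=np.array([-x[1],x[0]])
L=lambda q,o: (np.dot(q[:2]-o,x),np.dot(q[:2]-o,y))
piv=onz("top",c1(362,362),.072); 
# side pivot crop c3
ps=onz("side",c1(303,243,7,(150,155)),.072)
print("pivot",piv,ps)
seat=piv[:2]+.085*y; print("seat from pivot",seat,"plate ctr",ctr,"ctr in seat frame",L(ctr,seat))
# block top corners z=.044: upper block left corners/right corners
for nm,q in dict(uTL=(155,160),uBL=(140,205),uTR=(314,210),uBR=(298,257),lTL=(90,350),lBL=(72,395),lTR=(242,400),lBR=(225,447)).items():
    print(nm,L(onz("top",c1(*q),.044),seat))
k=onz("top",c1(430,62),.098);ks=onz("side",c1(670,85,7,(150,155)),.098); print("knob",k,ks,L(k,piv[:2]),L(ks,piv[:2]))
# shaft
im=cv2.imread("pics/top0.png"); hsv=cv2.cvtColor(im,cv2.COLOR_BGR2HSV)
m=((hsv[...,1]<60)&(hsv[...,2]>110)).astype(np.uint8); m[:165]=0;m[250:]=0;m[:,:405]=0;m[:,440:]=0
cs,_=cv2.findContours(m,cv2.RETR_EXTERNAL,cv2.CHAIN_APPROX_NONE); c=max(cs,key=cv2.contourArea)
r=cv2.minAreaRect(c); print(r); b=cv2.boxPoints(r); 
print("shaft rect ctr",onz("top",r[0],.034)); B=np.array([onz("top",q,.034) for q in b]);print(B,np.linalg.norm(B-np.roll(B,1,0),axis=1))
g=[onz("top",c1(*q,5.6,(315,150)),.046) for q in [(598,157),(578,466)]];print("groove",g,(g[0]+g[1])/2)
g=[onz("top",c1(*q,5.6,(315,150)),.040) for q in [(601,101),(575,526)]];print("ends",g,(g[0]+g[1])/2)
d=(B[0]+B[1]-B[2]-B[3]);print(R.from_quat(state()["orientation"]).as_matrix())
E
python3 - <<'E'
import cv2
im=cv2.imread("pics/side0.png")
cv2.imwrite("pics/c4.png",cv2.resize(im[265:345,335:435],None,fx=7,fy=7,interpolation=cv2.INTER_CUBIC))
E
```

```text
[[0.5253728  0.24104692 0.01      ]
 [0.47822579 0.09333317 0.01      ]
 [0.33757807 0.13741192 0.01      ]
 [0.38426864 0.28530959 0.01      ]] [np.float64(0.1478836335914864), np.float64(0.15505545363247053), np.float64(0.1473930680860643), np.float64(0.15509265109162368)]
yaw -0.30383505287039303 -0.30737495904296047
pivot [0.41669396 0.14006619 0.072     ] [0.41538649 0.13536312 0.072     ]
seat from pivot [0.44226793 0.22112773] plate ctr [0.43136133 0.1892754  0.01      ] ctr in seat frame (np.float64(-0.0008178324516075427), np.float64(-0.03365792479072183))
uTL (np.float64(0.04930017113088816), np.float64(0.030946364727934102))
uBL (np.float64(0.029883296611040264), np.float64(0.030028685865600258))
uTR (np.float64(0.05137528089487441), np.float64(-0.0388553058126147))
uBR (np.float64(0.03118735635944056), np.float64(-0.03947815213720234))
lTL (np.float64(-0.032273332992818496), np.float64(0.027890107780797205))
lBL (np.float64(-0.05172571195943492), np.float64(0.028244528797204353))
lTR (np.float64(-0.03059621654675164), np.float64(-0.038436841945637804))
lBR (np.float64(-0.
[... 358 characters left out ...]
4709473)
shaft rect ctr [ 0.53911361 -0.29234006  0.034     ]
[[ 0.46518941 -0.27423999  0.034     ]
 [ 0.61597393 -0.28659675  0.034     ]
 [ 0.61513846 -0.31126958  0.034     ]
 [ 0.46423012 -0.29825303  0.034     ]] [0.0240322  0.15128999 0.02468697 0.15146866]
groove [array([ 0.59228659, -0.29389807,  0.046     ]), array([ 0.48357008, -0.28450807,  0.046     ])] [ 0.53792834 -0.28920307  0.046     ]
ends [array([ 0.61413042, -0.29732359,  0.04      ]), array([ 0.46357276, -0.28485238,  0.04      ])] [ 0.53885159 -0.29108799  0.04      ]
[[ 9.70926819e-01  2.39376014e-01 -4.86303514e-04]
 [ 2.39376457e-01 -9.70925929e-01  1.32348919e-03]
 [-1.55353125e-04 -1.40142076e-03 -9.99999006e-01]]
```

View pics/c4.png

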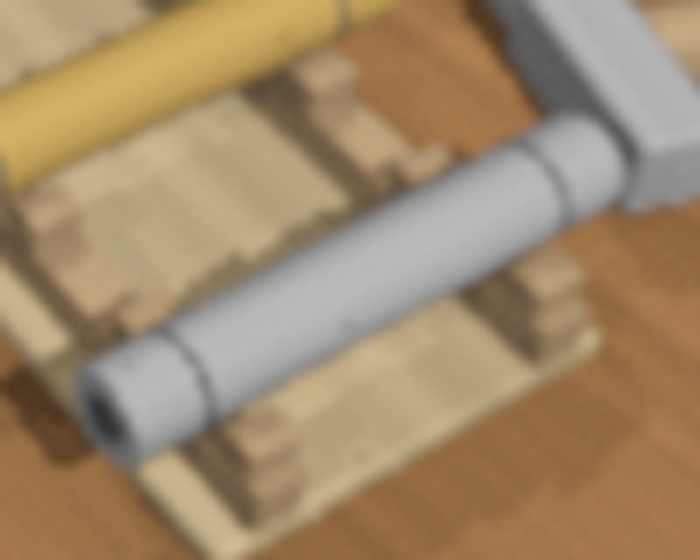

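Run:
```python
from h import *
def c1(u,v,f=4.7,o=(115,185)): return ((u+.5)/f-.5+o[0],(v+.5)/f-.5+o[1])
S=lambda u,v:c1(u,v,7,(150,155))
a=-.3056; x=np.array([np.cos(a),np.sin(a)]); y=np.array([-x[1],x[0]]); seat=np.array([.44227,.22113])
L=lambda q: np.round((np.dot(q[:2]-seat,x),np.dot(q[:2]-seat,y)),4)
for nm,q,z in [("L far",(105,158),.044),("L far",(165,147),.044),("L near",(120,245),.044),("L near",(182,232),.044),("L base",(135,325),.01),("L base",(197,318),.01),("R far",(353,117),.044),("R far",(413,108),.044),
 ("plate",(45,230),.01),("plate",(95,497),.01),("plate",(575,410),.01),("plate",(480,158),.01)]:
    print(nm,L(onz("side",S(*q),z)))
for q in [(170,110),(508,228),(388,562),(45,438)]: print("top plate",L(onz("top",c1(*q),.01)))
# top: block V boundary: dark band edges
for q in [(237,190),(225,230),(168,375),(155,415),(285,205),(270,248),(213,393),(200,437)]: print("topV",L(onz("top",c1(*q),.044)),L(onz("top",c1(*q),.022)))
def tri(p,q):
    o1,d1=ray("top",p);o2,d2=ray("side",q)
    A=np.stack([d1,-d2],1);t=np.linalg.lstsq(A,o2-o1,rcond=None)[0]
    a,b=o1+t[0]*d1,o2+t[1]*d2; return (a+b)/2,a-b
print("piv",tri(c1(362,362),S(303,243)))
S4=lambda u,v:c1(u,v,7,(335,265)); T=lambda u,v:c1(u,v,5.6,(315,150))
# side shaft: end centre near, axis midline 
print("near end", onz("side",S4(107,410),.034))
for q in [(-1,0)]: pass
print("side groove tops",onz("side",S4(175,345),.046),onz("side",S4(540,150),.046))
print("proj seat V", proj("side",[[*(seat),.039]]))
```

```text
L far [-0.0508  0.0242]
L far [-0.0311  0.0253]
L near [-0.0516 -0.0305]
L near [-0.032  -0.0287]
L base [-0.0515 -0.0263]
L base [-0.0318 -0.0283]
R far [0.032  0.0261]
R far [0.0526 0.026 ]
plate [-0.0744  0.0402]
plate [-0.0725 -0.1135]
plate [ 0.0743 -0.1147]
plate [0.0766 0.0419]
top plate [0.0733 0.044 ]
top plate [ 0.0727 -0.1111]
top plate [-0.0747 -0.1113]
top plate [-0.0746  0.0438]
topV [ 0.0488 -0.0058] [0.0498 0.0005]
topV [ 0.0317 -0.0071] [ 0.0324 -0.0007]
topV [-0.0311 -0.0062] [-0.0321  0.0002]
topV [-0.048 -0.007] [-0.0493 -0.0006]
topV [ 0.0494 -0.0268] [ 0.0505 -0.021 ]
topV [ 0.0309 -0.0273] [ 0.0315 -0.0214]
topV [-0.0319 -0.0262] [-0.0328 -0.0204]
topV [-0.0502 -0.0275] [-0.0516 -0.0217]
piv (array([0.41718937, 0.1406486 , 0.06841181]), array([-6.00377937e-04,  2.57748374e-04,  1.84767787e-05]))
near end [ 0.46727762 -0.28484531  0.034     ]
side groove tops [ 0.48394411 -0.28693865  0.046     ] [ 0.59587634 -0.29674545  0.046     ]
proj seat V [[188.3670691  180.76855854]]
```

```bash
python3 -m jog '[[0.15,-0.071,0.02,0,0,0.11,0.45],[0.3,-0.142,0.04,0,0,0.22,0.45],[0.454,-0.213,0.06,0,0,0.327,0.45],[0.454,-0.213,0.06,0,0,0.327,0.45],[0.454,-0.213,0.06,0,0,0.327,0.45],[0.454,-0.213,0.06,0,0,0.327,0.45],[0.454,-0.213,0.06,0,0,0.327,0.45],[0.454,-0.213,0.06,0,0,0.327,0.45],[0.454,-0.213,0.06,0,0,0.327,0.45],[0.454,-0.213,0.06,0,0,0.327,0.45],[0.454,-0.213,0.06,0,0,0.327,0.45],[0.454,-0.213,0.06,0,0,0.327,0.45],[0.454,-0.213,0.06,0,0,0.327,0.45],[0.454,-0.213,0.06,0,0,0.327,0.45],[0.454,-0.213,0.06,0,0,0.327,0.45],[0.454,-0.213,0.06,0,0,0.327,0.45],[0.454,-0.213,0.06,0,0,0.327,0.45],[0.454,-0.213,0.06,0,0,0.327,0.45]]' 20
cat > snap.py <<'E'
import sys
from h import *
tag=sys.argv[1]
for n in sys.argv[2:]:
    cv2.imwrite(f"pics/{n}{tag}.png",capture(n))
s=state(); M=R.from_quat(s["orientation"]).as_matrix()
print(s["clock"],s["tcp_pos"],"yaw",np.arctan2(M[1,0],M[0,0]),"tilt",M[:2,2],s["finger_gap"],s["contact_force"])
E
python3 snap.py 1 top side
```

```text
clock: 1.6
tcp_pos: [0.5384, -0.2928, 0.1669]
orientation: [0.999, -0.044, -0.0, 0.0]
contact_force: [-0.2, 0.6, -1.2]
finger_gap: 0.0505
1.7 [ 0.53882761 -0.29226724  0.16697928] yaw -0.08687368481375839 tilt [ 0.00015652 -0.00036777] 0.050238259188872425 [-0.65750635 -0.17561045 -0.39003838]
```

View pics/top1.png

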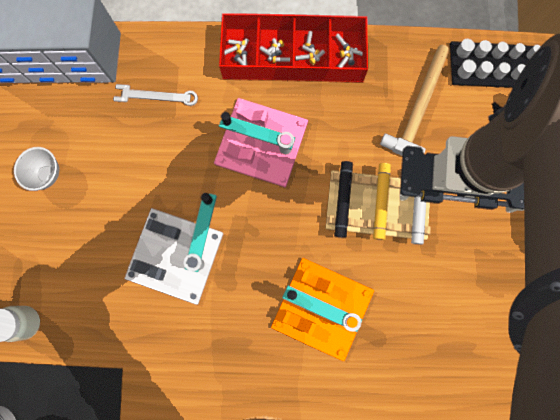

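View pics/side1.png

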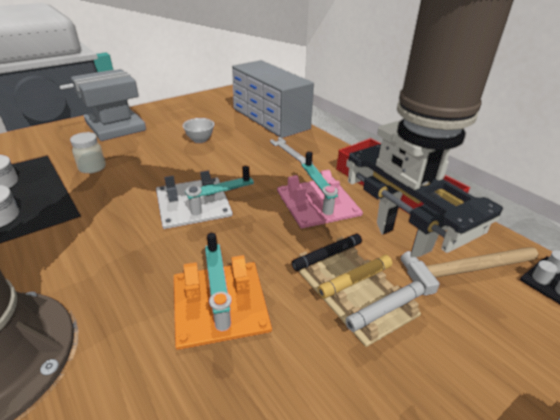

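```bash
python3 -m jog '[[0,-0.001,0.04,0,0,0,0.45],[0,-0.001,0.08,0,0,0,0.45],[0,-0.001,0.11,0,0,0,0.45],[0,-0.001,0.13,0,0,0,0.45],[0,-0.001,0.145,0,0,0,0.45],[0,-0.001,0.15,0,0,0,0.45],[0,-0.001,0.15,0,0,0,0.45],[0,-0.001,0.15,0,0,0,0.45]]' 20; python3 snap.py 2 side
```

```text
clock: 2.37
tcp_pos: [0.5399, -0.2908, 0.0175]
orientation: [0.999, -0.043, 0.0, 0.0]
contact_force: [0.1, 0.4, 0.5]
finger_gap: 0.0504
2.4167 [ 0.54027504 -0.29087033  0.01793091] yaw -0.08554295718130628 tilt [ 0.0016507  -0.00077908] 0.0506007818416672 [ 0.56698048 -0.46684999  0.070162  ]
```

View pics/side2.png

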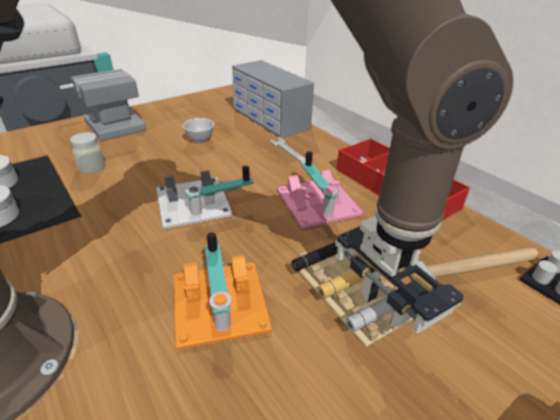

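Fingers straddle the steel shaft near (385,300), with no contact. Now to close.

```bash
python3 -m jog '[[0,0,0,0,0,0,1],[0,0,0,0,0,0,1],[0,0,0,0,0,0,1],[0,0,0,0,0,0,1],[0,0,0,0,0,0,1],[0,0,0,0,0,0,1],[0,0,0,0,0,0,1],[0,0,0,0,0,0,1]]' 35; python3 snap.py 3
```

```text
clock: 3.08
tcp_pos: [0.5398, -0.2915, 0.0172]
orientation: [0.999, -0.043, 0.0, 0.001]
contact_force: [-0.3, -4.7, 5.0]
finger_gap: 0.0233
3.0833 [ 0.53977292 -0.29147445  0.01723395] yaw -0.08597752357598896 tilt [ 0.00086232 -0.00136559] 0.023293483299287814 [-0.25342186 -4.66345201  4.97982325]
```

```bash
python3 -m jog '[[0,0,-0.01,0,0,0,1],[0,0,-0.03,0,0,0,1],[0,0,-0.06,0,0,0,1],[0,0,-0.1,0,0,0,1],[0,0,-0.13,0,0,0,1],[0,0,-0.15,0,0,0,1],[0,0,-0.15,0,0,0,1],[0,0,-0.15,0,0,0,1]]'; python3 snap.py 4
python3 -m jog '[[-0.004,-0.014,0,0,0,0.02,1],[-0.014,-0.05,0,0,0,0.05,1],[-0.024,-0.086,0,0,0,0.08,1],[-0.034,-0.122,0,0,0,0.11,1],[-0.045,-0.158,0,0,0,0.14,1],[-0.055,-0.194,0,0,0,0.17,1],[-0.065,-0.23,0,0,0,0.2,1],[-0.075,-0.266,0,0,0,0.22,1],[-0.085,-0.302,0,0,0,0.22,1],[-0.096,-0.338,0,0,0,0.22,1],[-0.106,-0.374,0,0,0,0.22,1],[-0.116,-0.41,0,0,0,0.22,1],[-0.125,-0.44,0,0,0,0.22,1],[-0.132,-0.465,0,0,0,0.22,1],[-0.137,-0.485,0,0,0,0.22,1],[-0.14,-0.497,0,0,0,0.22,1],[-0.1415,-0.501,0,0,0,0.22,1],[-0.1415,-0.501,0,0,0,0.22,1],[-0.1415,-0.501,0,0,0,0.22,1]]'; python3 snap.py 5 top side
```

```text
clock: 3.75
tcp_pos: [0.5398, -0.2895, 0.1671]
orientation: [0.999, -0.042, 0.0, -0.0]
contact_force: [0.1, 0.2, -3.4]
finger_gap: 0.0231
3.75 [ 0.53975606 -0.28950515  0.16714213] yaw -0.08442947664739894 tilt [0.00096125 0.00036985] 0.02305213528195879 [ 0.06565159  0.16808628 -3.35305298]
clock: 5.33
tcp_pos: [0.4405, 0.2197, 0.1655]
orientation: [0.988, -0.152, -0.001, 0.001]
contact_force: [0.3, -1.2, -2.8]
finger_gap: 0.0235
5.4333 [0.44114269 0.21927145 0.16607301] yaw -0.3069716739918231 tilt [-0.00113046 -0.00127153] 0.02307810463994682 [-0.67120625 -0.34032994 -2.80644959]
```

View pics/top5.png

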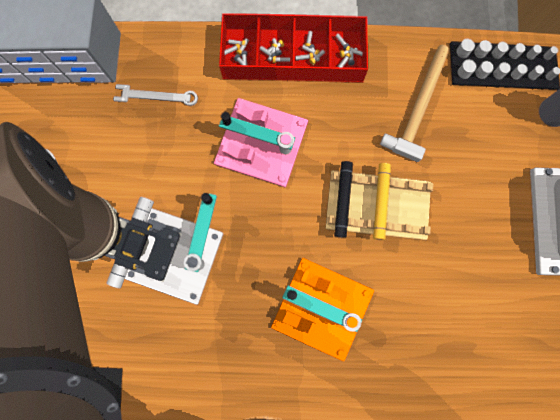

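View pics/side5.png

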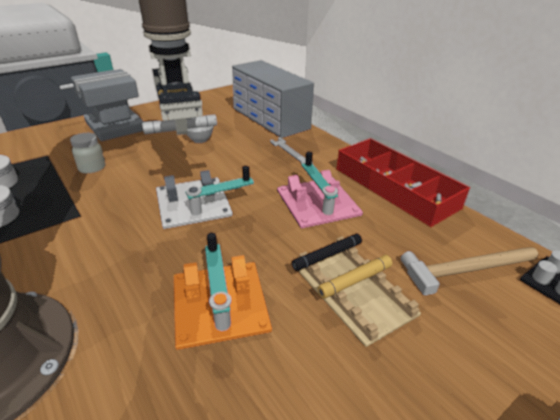

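```bash
python3 -m jog '[[0,0,0.03,0,0,0,1],[0,0,0.06,0,0,0,1],[0,0,0.09,0,0,0,1],[0,0,0.107,0,0,0,1],[0,0,0.116,0,0,0,1],[0,0,0.116,0,0,0,1],[0,0,0.116,0,0,0,1]]'; python3 snap.py 6 top side
python3 - <<'E'
import cv2
im=cv2.imread("pics/top6.png")
cv2.imwrite("pics/c6.png",cv2.resize(im[185:310,100:235],None,fx=4.7,fy=4.7,interpolation=cv2.INTER_CUBIC))
im=cv2.imread("pics/side6.png")
cv2.imwrite("pics/c7.png",cv2.resize(im[130:230,150:260],None,fx=6,fy=6,interpolation=cv2.INTER_CUBIC))
E
```

```text
clock: 6.02
tcp_pos: [0.4416, 0.2204, 0.051]
orientation: [0.988, -0.152, 0.0, 0.0]
contact_force: [-0.4, -0.4, -2.8]
finger_gap: 0.023
6.1167 [0.44223376 0.22115513 0.05195604] yaw -0.3057151816912376 tilt [0.00191894 0.00099918] 0.023180771085787703 [ 0.47685614  0.38177165 -2.91349172]
```

View pics/c6.png

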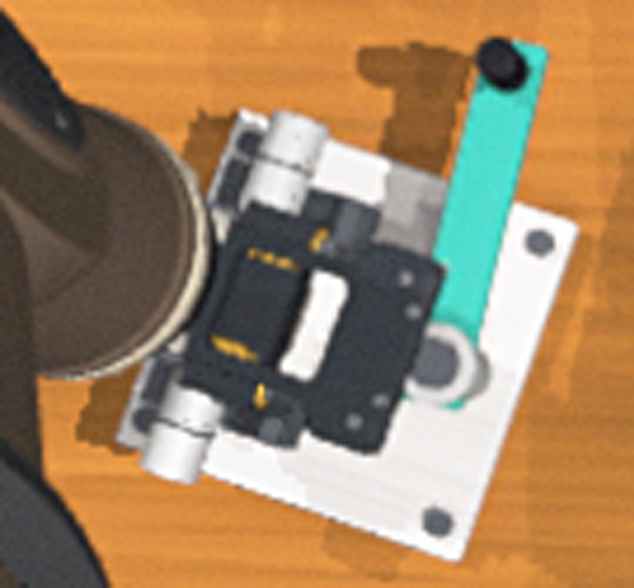

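View pics/c7.png

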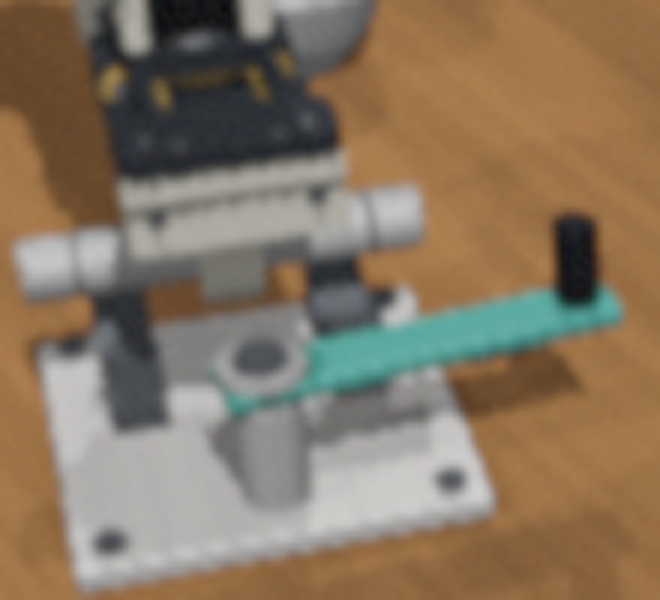

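Run:
```python
from h import *
def c1(u,v,f,o): return ((u+.5)/f-.5+o[0],(v+.5)/f-.5+o[1])
T=lambda u,v:c1(u,v,4.7,(100,185)); S=lambda u,v:c1(u,v,6,(150,130))
a=-.3056; x=np.array([np.cos(a),np.sin(a)]); y=np.array([-x[1],x[0]]); seat=np.array([.44227,.22113])
L=lambda q: np.round((np.dot(q[:2]-seat,x),np.dot(q[:2]-seat,y)),4)
za=.0515+.0168
tcp=state()["tcp_pos"];print("tcp",L(tcp[:2]))
for q in [(299,116),(170,478),(290,158),(184,428)]: print("top",L(onz("top",T(*q),za+(.011))))
# silhouettes
for q in [(272,112),(329,127),(252,195),(307,210),(159,420),(213,437),(143,472),(199,482)]: print("sil",L(onz("top",T(*q),za)))
for q in [(15,238),(28,297),(410,184),(422,235),(105,230),(118,290),(365,192),(377,245)]: print("side",L(onz("side",S(*q),za)))
d=np.array([*(seat+.075*x*-1),za]);
# expected silhouettes of shaft if on nominal seat
for s in(-.075,.075): print(proj("side",[[*(seat+s*x),za]]))
print([S(*q) for q in [(21,268),(416,210)]])
```

```text
tcp [-0.  0.]
top [ 0.0735 -0.0022]
top [-0.0757 -0.0053]
top [ 0.0567 -0.0049]
top [-0.0559 -0.0035]
sil [0.0724 0.0121]
sil [ 0.0741 -0.0119]
sil [0.0384 0.0076]
sil [ 0.04   -0.0156]
sil [-0.0571  0.0104]
sil [-0.0561 -0.0124]
sil [-0.0781  0.0091]
sil [-0.0744 -0.0134]
side [-0.0746  0.0262]
side [-0.0734 -0.0184]
side [0.0766 0.023 ]
side [ 0.0729 -0.0173]
side [-0.0417  0.0223]
side [-0.0417 -0.0232]
side [0.0584 0.022 ]
side [ 0.0551 -0.0196]
[[152.83377672 175.01941647]]
[[219.25139169 164.99685057]]
[(153.08333333333334, 174.25), (218.91666666666669, 164.58333333333334)]
```

```bash
python3 -m jog '[[0,0,0.006,0,0,0,1],[0,0,0.012,0,0,0,1],[0,0,0.018,0,0,0,1],[0,0,0.022,0,0,0,1],[0,0,0.024,0,0,0,1],[0,0,0.024,0,0,0,1],[0,0,0.024,0,0,0,1]]'; python3 snap.py 7;python3 snap.py 7;  python3 -m jog '[[0,0,0.001,0,0,0,1],[0,0,0.002,0,0,0,1],[0,0,0.002,0,0,0,1]]'; python3 -m jog '[[0,0,0.001,0,0,0,1],[0,0,0.001,0,0,0,1],[0,0,0.001,0,0,0,1]]'
```

```text
clock: 6.7
tcp_pos: [0.4411, 0.2209, 0.0265]
orientation: [0.988, -0.152, -0.0, 0.0]
contact_force: [-0.3, 0.5, -2.6]
finger_gap: 0.023
6.7 [0.44108568 0.22086631 0.02651972] yaw -0.3051466084105371 tilt [-0.00042034 -0.00026427] 0.02302213094666766 [-0.269501    0.53473048 -2.63412682]
6.7 [0.44108568 0.22086631 0.02651972] yaw -0.3051466084105371 tilt [-0.00042034 -0.00026427] 0.02302213094666766 [-0.269501    0.53473048 -2.63412682]
clock: 6.95
tcp_pos: [0.4413, 0.2209, 0.0247]
orientation: [0.988, -0.152, 0.0, -0.0]
contact_force: [0.3, 0.2, -2.7]
finger_gap: 0.0231
clock: 7.2
tcp_pos: [0.4412, 0.2208, 0.0237]
orientation: [0.988, -0.152, -0.0, 0.0]
contact_force: [-0.0, 0.4, -3.6]
finger_gap: 0.0235
```

```bash
for i in 1 2; do python3 -m jog '[[0,0,0.0005,0,0,0,1],[0,0,0.001,0,0,0,1],[0,0,0.001,0,0,0,1],[0,0,0.001,0,0,0,1]]' | grep -E "tcp|contact|clock"; done
```

```text
clock: 7.53
tcp_pos: [0.4413, 0.2208, 0.0227]
contact_force: [0.0, -0.0, -2.7]
clock: 7.87
tcp_pos: [0.4413, 0.2208, 0.0225]
contact_force: [-4.0, -2.7, 12.5]
```

```bash
python3 -m jog '[[0,0.0007,0,0,0,0,1],[0,0.0007,0,0,0,0,1],[0,0.0007,0,0,0,0,1]]' | grep -E "tcp|contact|clock";  python3 -m jog '[[0,0,0,0,0,0,0.9],[0,0,0,0,0,0,0.8],[0,0,0,0,0,0,0.72],[0,0,0,0,0,0,0.66],[0,0,0,0,0,0,0.6],[0,0,0,0,0,0,0.55],[0,0,0,0,0,0,0.5],[0,0,0,0,0,0,0.5],[0,0,0,0,0,0,0.5]]' 3; python3 snap.py 8 side
```

```text
clock: 8.12
tcp_pos: [0.4412, 0.2204, 0.0222]
contact_force: [-2.2, -0.8, 7.5]
clock: 8.87
tcp_pos: [0.441, 0.2202, 0.0217]
orientation: [0.988, -0.152, -0.0, 0.0]
contact_force: [0.3, -1.4, 0.0]
finger_gap: 0.0459
8.9167 [0.44102137 0.22019057 0.02167801] yaw -0.30529959748978275 tilt [-1.89042327e-05 -4.78499607e-05] 0.045540755795382734 [ 0.8531664   0.05229829 -0.06583571]
```

```bash
python3 -m jog '[[0,0,-0.005,0,0,0,0.5],[0,0,-0.02,0,0,0,0.5],[0,0,-0.05,0,0,0,0.5],[0,0,-0.085,0,0,0,0.5],[0,0,-0.12,0,0,0,0.5],[0,0,-0.14,0,0,0,0.5],[0,0,-0.15,0,0,0,0.5],[0,0,-0.15,0,0,0,0.5]]';python3 snap.py 9 top side
python3 - <<'E'
import cv2
im=cv2.imread("pics/top9.png")
cv2.imwrite("pics/c8.png",cv2.resize(im[185:310,100:235],None,fx=4.7,fy=4.7,interpolation=cv2.INTER_CUBIC))
im=cv2.imread("pics/side9.png")
cv2.imwrite("pics/c9.png",cv2.resize(im[130:230,150:260],None,fx=6,fy=6,interpolation=cv2.INTER_CUBIC))
E
```

```text
clock: 9.58
tcp_pos: [0.4421, 0.2209, 0.174]
orientation: [0.988, -0.152, 0.002, -0.001]
contact_force: [0.3, -0.2, 0.3]
finger_gap: 0.0456
9.6833 [0.44064611 0.21990231 0.17102109] yaw -0.30532903124060407 tilt [-0.00047614 -0.00045041] 0.04567877965088303 [-0.02596661  0.39148416 -1.09607669]
```

View pics/c8.png

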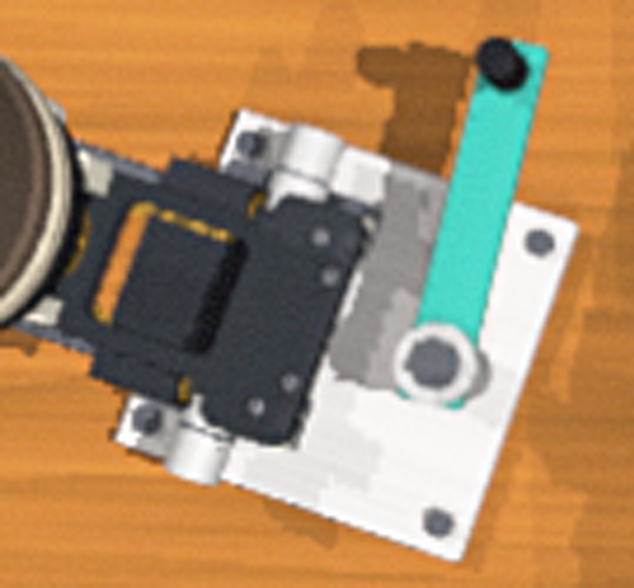

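View pics/c9.png

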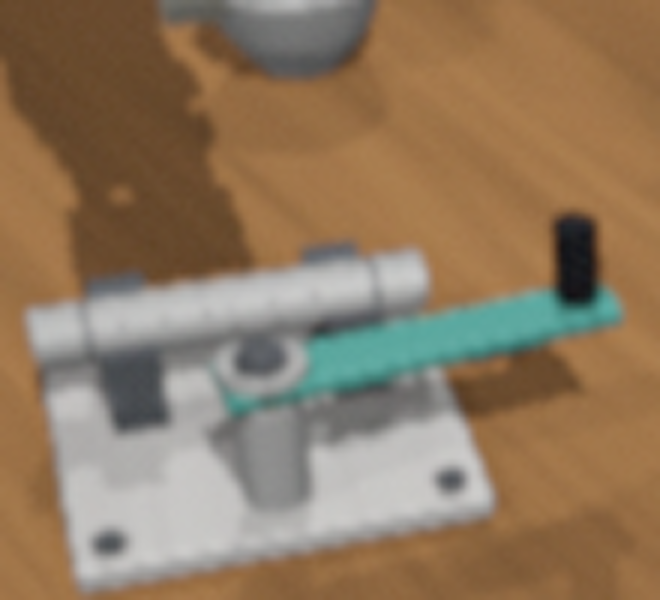

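```bash
python3 -c "
from rig import *
print(state()['joints'])"; python3 -m jog '[[0.03,0.018,0,0,0,-0.04,0.5],[0.06,0.037,0,0,0,-0.09,0.5],[0.09,0.055,0,0,0,-0.09,0.5],[0.11,0.068,0,0,0,-0.09,0.5],[0.1195,0.074,0,0,0,-0.09,0.5],[0.1195,0.074,0,0,0,-0.09,0.5],[0.1195,0.074,0.02,0,0,-0.09,0.5],[0.1195,0.074,0.04,0,0,-0.09,0.5],[0.1195,0.074,0.055,0,0,-0.09,0.5],[0.1195,0.074,0.06,0,0,-0.09,0.5],[0.1195,0.074,0.06,0,0,-0.09,0.5],[0.1195,0.074,0.06,0,0,-0.09,0.5]]';python3 snap.py 10 top side
python3 - <<'E'
import cv2
im=cv2.imread("pics/top10.png")
cv2.imwrite("pics/c10.png",cv2.resize(im[165:300,110:250],None,fx=4.3,fy=4.3,interpolation=cv2.INTER_CUBIC))
im=cv2.imread("pics/side10.png")
cv2.imwrite("pics/c11.png",cv2.resize(im[100:230,150:290],None,fx=4.5,fy=4.5,interpolation=cv2.INTER_CUBIC))
E
```

```text
[-0.40585351  0.29390686 -0.20548254  1.94753053  0.07518294  0.90801988
 -2.52523418]
clock: 10.68
tcp_pos: [0.5321, 0.1147, 0.1116]
orientation: [0.994, -0.107, -0.001, -0.0]
contact_force: [-0.4, 0.2, 0.3]
finger_gap: 0.046
10.7833 [0.53302534 0.1144264  0.11250171] yaw -0.21461893499041032 tilt [0.001029   0.00048888] 0.046153980714492525 [0.3361017  0.43798115 0.13442279]
```

View pics/c10.png

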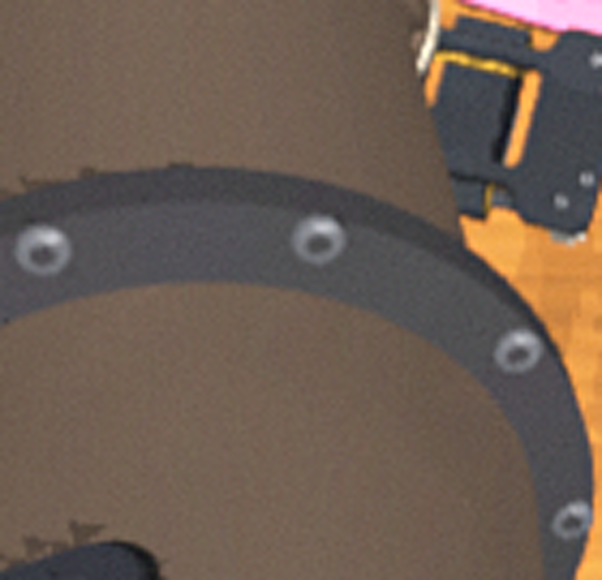

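View pics/c11.png

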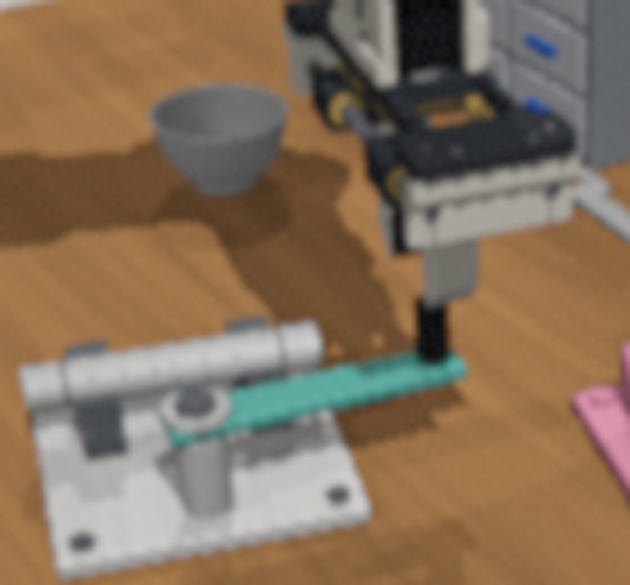

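Run:
```python
from h import *
s=state(); M=R.from_quat(s["orientation"]).as_matrix(); t=s["tcp_pos"]
f=lambda p:np.round((p-np.array([150,100]))*4.5)
print(f(proj("side",[t,t+M[:,1]*.033,t-M[:,1]*.033,[.532,.114,.098],[.532,.114,.064],[t[0],t[1],.098]])), state()["joints"])
```

```text
[[427. 273.]
 [451. 306.]
 [404. 243.]
 [427. 300.]
 [429. 360.]
 [428. 299.]] [-0.19286859  0.43902794 -0.15634106  1.89265353  0.09085496  0.81554212
 -2.18230046]
```

```bash
python3 -m jog '[[0,0,0.01,0,0,0,0.5],[0,0,0.02,0,0,0,0.5],[0,0,0.03,0,0,0,0.5],[0,0,0.041,0,0,0,0.5],[0,0,0.041,0,0,0,0.5],[0,0,0.041,0,0,0,0.6],[0,0,0.041,0,0,0,0.7],[0,0,0.041,0,0,0,0.72],[0,0,0.041,0,0,0,0.72],[0,0,0.041,0,0,0,0.72]]' 3;python3 snap.py 11 side
python3 - <<'E'
import cv2
im=cv2.imread("pics/side11.png")
cv2.imwrite("pics/c12.png",cv2.resize(im[100:230,150:290],None,fx=4.5,fy=4.5,interpolation=cv2.INTER_CUBIC))
E
```

```text
clock: 11.62
tcp_pos: [0.533, 0.1138, 0.0711]
orientation: [0.994, -0.107, 0.0, -0.0]
contact_force: [0.1, 0.0, -0.0]
finger_gap: 0.026
11.6667 [0.53296073 0.11373145 0.07105168] yaw -0.2153710595345842 tilt [0.00058822 0.00010343] 0.025816284304230778 [ 0.27865588 -0.53591218 -0.12734457]
```

View pics/c12.png

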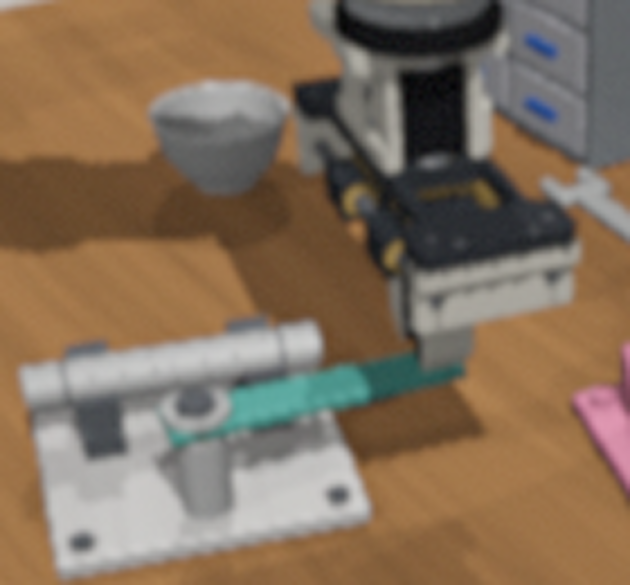

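```bash
cat > arc.py <<'E'
import sys
from h import *
av=np.linspace(float(sys.argv[1]),float(sys.argv[2]),int(sys.argv[3])+1)[1:]
s=state(); M=R.from_quat(s["orientation"]).as_matrix(); t=np.array(s["tcp_pos"])
yaw=np.arctan2(M[1,0],M[0,0]); v=-.3056
x=np.array([np.cos(v),np.sin(v)]);y=np.array([-x[1],x[0]]);piv=np.array([.4411,.2203])-.085*y
q=t[:2]-piv; print("a now",np.arctan2(q@x,q@y),np.linalg.norm(q),t[2])
tx=M[:2,0];ty=M[:2,1]
for a in av:
    d=piv+.12*(np.sin(a)*x+np.cos(a)*y)-t[:2]
    az=-(v+np.pi/2-a-yaw)
    print(f"[{d@tx:.4f},{d@ty:.4f},0,0,0,{az:.3f},0.72]",end=",")
E
python3 arc.py 1.478 0.6 14
```

```text
a now 1.4790756485943675 0.12017243709186169 0.07105167656061544
[-0.0004,-0.0076,0,0,0,-0.065,0.72],[-0.0012,-0.0151,0,0,0,-0.128,0.72],[-0.0023,-0.0226,0,0,0,-0.191,0.72],[-0.0040,-0.0299,0,0,0,-0.253,0.72],[-0.0061,-0.0371,0,0,0,-0.316,0.72],[-0.0087,-0.0442,0,0,0,-0.379,0.72],[-0.0117,-0.0511,0,0,0,-0.442,0.72],[-0.0151,-0.0578,0,0,0,-0.504,0.72],[-0.0190,-0.0643,0,0,0,-0.567,0.72],[-0.0232,-0.0705,0,0,0,-0.630,0.72],[-0.0278,-0.0764,0,0,0,-0.692,0.72],[-0.0328,-0.0821,0,0,0,-0.755,0.72],[-0.0381,-0.0874,0,0,0,-0.818,0.72],[-0.0438,-0.0924,0,0,0,-0.881,0.72],
```

```bash
python3 -m jog '[[0,-0.008,0,0,0,-0.065,0.72],[-0.001,-0.015,0,0,0,-0.13,0.72],[-0.002,-0.023,0,0,0,-0.19,0.72],[-0.004,-0.03,0,0,0,-0.253,0.72],[-0.006,-0.037,0,0,0,-0.316,0.72],[-0.009,-0.044,0,0,0,-0.38,0.72],[-0.012,-0.051,0,0,0,-0.442,0.72],[-0.015,-0.058,0,0,0,-0.504,0.72],[-0.019,-0.064,0,0,0,-0.567,0.72],[-0.023,-0.07,0,0,0,-0.63,0.72],[-0.028,-0.076,0,0,0,-0.692,0.72],[-0.033,-0.082,0,0,0,-0.755,0.72],[-0.038,-0.087,0,0,0,-0.818,0.72],[-0.044,-0.092,0,0,0,-0.88,0.72],[-0.044,-0.092,0,0,0,-0.88,0.72]]';python3 snap.py 12 side; python3 arc.py 0.6 0.08 9
```

```text
clock: 12.92
tcp_pos: [0.5087, 0.2144, 0.071]
orientation: [0.945, 0.328, 0.0, -0.0]
contact_force: [0.1, 0.7, 0.2]
finger_gap: 0.0253
12.9667 [0.50917257 0.21355176 0.07091119] yaw 0.6648904726491772 tilt [5.28020915e-05 4.57052440e-04] 0.025707614701678642 [ 0.31064055 -0.3314874  -0.37121038]
a now 0.5943972026713206 0.11954949520409097 0.07091119009079076
[0.0003,-0.0063,0,0,0,-0.058,0.72],[-0.0004,-0.0132,0,0,0,-0.116,0.72],[-0.0014,-0.0200,0,0,0,-0.174,0.72],[-0.0027,-0.0268,0,0,0,-0.231,0.72],[-0.0045,-0.0335,0,0,0,-0.289,0.72],[-0.0067,-0.0401,0,0,0,-0.347,0.72],[-0.0092,-0.0465,0,0,0,-0.405,0.72],[-0.0122,-0.0528,0,0,0,-0.463,0.72],[-0.0154,-0.0590,0,0,0,-0.520,0.72],
```

View pics/side12.png

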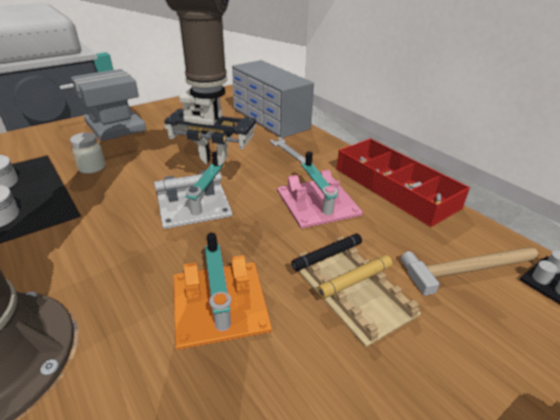

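The strap follows the gripper: the knob is at (213,158) and the strap is about half-way round.

```bash
python3 -m jog '[[0,-0.006,0,0,0,-0.058,0.72],[0,-0.013,0,0,0,-0.116,0.72],[-0.001,-0.02,0,0,0,-0.174,0.72],[-0.003,-0.027,0,0,0,-0.231,0.72],[-0.0045,-0.0335,0,0,0,-0.289,0.72],[-0.007,-0.04,0,0,0,-0.347,0.72],[-0.009,-0.0465,0,0,0,-0.405,0.72],[-0.012,-0.053,0,0,0,-0.463,0.72],[-0.0155,-0.059,0,0,0,-0.52,0.72],[-0.0155,-0.059,0,0,0,-0.52,0.72]]';python3 snap.py 13 ; python3 arc.py 0.08 -0.08 8
```

```text
clock: 13.8
tcp_pos: [0.4602, 0.2499, 0.0708]
orientation: [0.829, 0.559, -0.0, -0.0]
contact_force: [0.7, 0.9, 0.1]
finger_gap: 0.0259
13.8 [0.46020227 0.24993299 0.07079951] yaw 1.1858217545467904 tilt [-2.80051448e-04 -3.60245455e-05] 0.025924242695353712 [0.67221116 0.86529749 0.05537885]
a now 0.07800187386339248 0.11937016704076345 0.07079950623800639
[0.0006,-0.0022,0,0,0,-0.019,0.72],[0.0005,-0.0046,0,0,0,-0.039,0.72],[0.0004,-0.0070,0,0,0,-0.059,0.72],[0.0003,-0.0094,0,0,0,-0.079,0.72],[0.0000,-0.0117,0,0,0,-0.099,0.72],[-0.0002,-0.0141,0,0,0,-0.119,0.72],[-0.0005,-0.0165,0,0,0,-0.139,0.72],[-0.0009,-0.0189,0,0,0,-0.159,0.72],
```

```bash
python3 -m jog '[[0,-0.0025,0,0,0,-0.02,0.72],[0,-0.005,0,0,0,-0.04,0.72],[0,-0.007,0,0,0,-0.06,0.72],[0,-0.0095,0,0,0,-0.078,0.72],[0,-0.011,0,0,0,-0.078,0.72],[0,-0.011,0,0,0,-0.078,0.72]]' | grep -E "tcp|contact"
for i in 1 2; do python3 -m jog '[[0,-0.001,0,0,0,0,0.72],[0,-0.001,0,0,0,0,0.72],[0,-0.001,0,0,0,0,0.72]]'| grep -E "tcp|contact"; done
```

```text
tcp_pos: [0.4503, 0.2541, 0.0707]
contact_force: [0.4, -0.6, -0.5]
tcp_pos: [0.4497, 0.2544, 0.0707]
contact_force: [-0.1, 0.3, -0.2]
tcp_pos: [0.4489, 0.2547, 0.0707]
contact_force: [0.9, 0.2, -0.5]
```

```bash
for i in 1 2 3; do python3 -m jog '[[0,-0.001,0,0,0,0,0.72],[0,-0.001,0,0,0,0,0.72],[0,-0.001,0,0,0,0,0.72]]'| grep -E "tcp|contact"; done; python3 snap.py 14 side
python3 - <<'E'
import cv2
im=cv2.imread("pics/side14.png")
cv2.imwrite("pics/c14.png",cv2.resize(im[100:230,130:270],None,fx=4.5,fy=4.5,interpolation=cv2.INTER_CUBIC))
E
```

```text
tcp_pos: [0.4487, 0.2547, 0.0708]
contact_force: [5.0, -1.5, -2.3]
tcp_pos: [0.448, 0.255, 0.0708]
contact_force: [6.7, -0.2, -2.7]
tcp_pos: [0.447, 0.2553, 0.0708]
contact_force: [5.4, -0.8, -4.1]
15.6 [0.4470309  0.25525113 0.07077082] yaw 1.2618577854442403 tilt [0.00147385 0.00011786] 0.029486213310389087 [ 5.51847566 -0.71728137 -3.13830295]
```

View pics/c14.png

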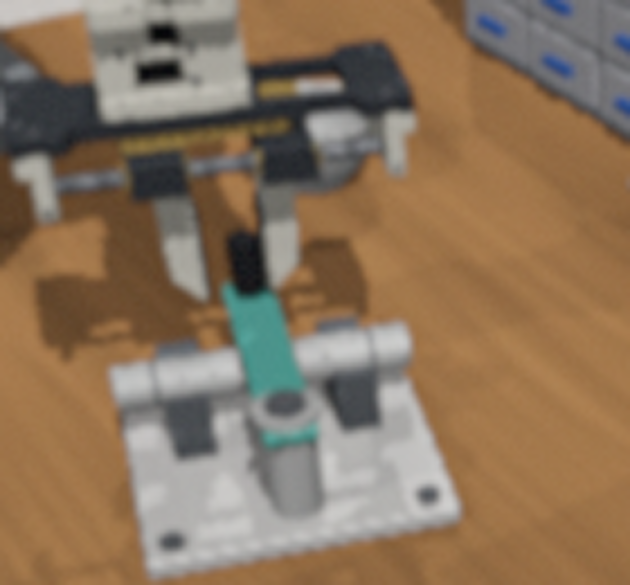

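```bash
python3 -m jog '[[0,0.002,0,0,0,0,0.65],[0,0.005,0,0,0,0,0.55],[0,0.005,0,0,0,0,0.5],[0,0.005,0,0,0,0,0.5],[0,0.005,-0.01,0,0,0,0.5],[0,0.005,-0.03,0,0,0,0.5],[0,0.005,-0.06,0,0,0,0.5],[0,0.005,-0.1,0,0,0,0.5],[0,0.005,-0.14,0,0,0,0.5],[0,0.005,-0.17,0,0,0,0.5],[0,0.005,-0.18,0,0,0,0.5],[0,0.005,-0.18,0,0,0,0.5]]'
python3 -m jog '[[-0.03,0,0,0,0,0,0.5],[-0.06,0.03,0,0,0,0,0.5],[-0.06,0.06,0,0,0,0,0.5],[-0.06,0.1,0,0,0,0,0.5],[-0.06,0.14,0,0,0,0,0.5],[-0.06,0.18,0,0,0,0,0.5],[-0.06,0.22,0,0,0,0,0.5],[-0.06,0.25,0,0,0,0,0.5],[-0.06,0.25,0,0,0,0,0.5],[-0.06,0.25,0,0,0,0,0.5]]'
python3 snap.py 15 top side
python3 - <<'E'
import cv2
im=cv2.imread("pics/side15.png")
cv2.imwrite("pics/c15.png",cv2.resize(im[140:230,140:250],None,fx=6,fy=6,interpolation=cv2.INTER_CUBIC))
E
```

```text
clock: 16.6
tcp_pos: [0.4515, 0.2553, 0.2544]
orientation: [0.807, 0.59, 0.003, 0.0]
contact_force: [0.0, 0.6, -1.3]
finger_gap: 0.0457
clock: 17.43
tcp_pos: [0.671, 0.1199, 0.248]
orientation: [0.808, 0.59, -0.002, -0.001]
contact_force: [0.9, 0.5, 0.2]
finger_gap: 0.0461
17.5333 [0.66942816 0.12179324 0.24947858] yaw 1.2640218289305 tilt [-0.00254653  0.00019566] 0.04627324214415115 [9.20671112e-01 2.41840391e-04 8.67775402e-01]
```

View pics/top15.png

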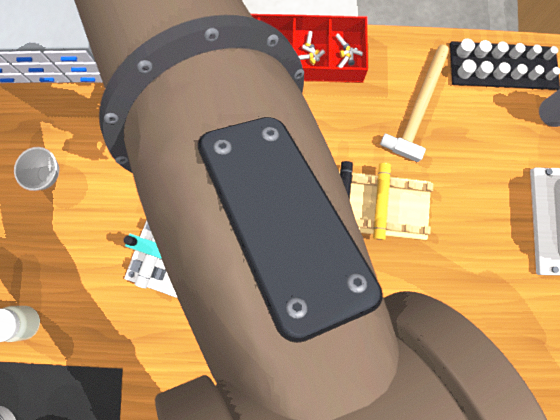

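View pics/c15.png

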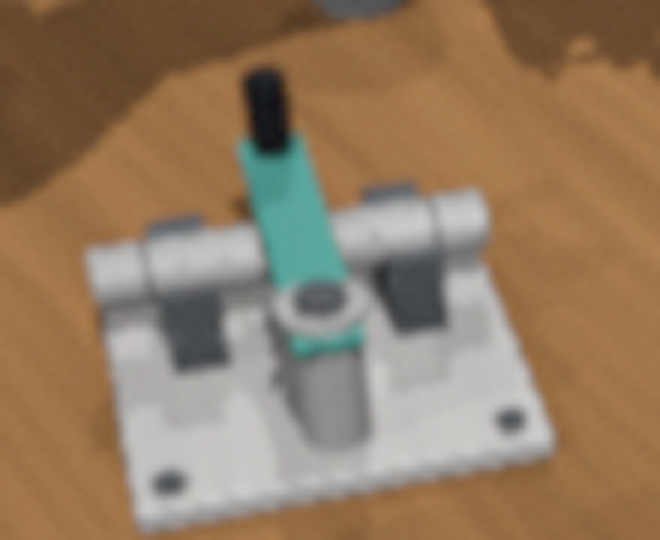

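```bash
python3 -m jog '[[-0.03,0,0,0,0,0,0.5],[-0.06,0,0,0,0,0,0.5],[-0.1,0.01,0,0,0,0,0.5],[-0.14,0.01,0,0,0,0,0.5],[-0.18,0.01,0,0,0,0,0.5],[-0.22,0.02,0,0,0,0,0.5],[-0.26,0.02,0,0,0,0,0.5],[-0.3,0.02,0,0,0,0,0.5],[-0.34,0.02,0,0,0,0,0.5],[-0.37,0.02,0,0,0,0,0.5],[-0.4,0.02,0,0,0,0,0.5],[-0.41,0.02,0,0,0,0,0.5],[-0.41,0.02,0,0,0,0,0.5],[-0.41,0.02,0,0,0,0,0.5]]'
python3 snap.py 16 top side
python3 - <<'E'
from h import *
im=cv2.imread("pics/top16.png")
cv2.imwrite("pics/c16.png",cv2.resize(im[185:310,100:235],None,fx=4.7,fy=4.7,interpolation=cv2.INTER_CUBIC))
s=np.array([.4411,.2203]);v=-.3056
x=np.array([np.cos(v),np.sin(v)]);y=np.array([-x[1],x[0]])
f=lambda p:np.round((p-np.array([100,185]))*4.7)
print("knob top expect",f(proj("top",[[*(s+.035*y+.12*e*x),.098] for e in(-.05,0,.05)])))
print("ends",f(proj("top",[[*(s+e*x),.05] for e in(-.075,.075)])))
E
```

```text
clock: 18.7
tcp_pos: [0.5652, -0.2743, 0.2509]
orientation: [0.807, 0.59, 0.0, -0.0]
contact_force: [-1.0, 1.0, -0.4]
finger_gap: 0.0458
18.8 [ 0.5660771  -0.27282242  0.25099478] yaw 1.2660965507740167 tilt [0.00057336 0.00109601] 0.04565060488829552 [-0.36956697  0.27071993  1.03176838]
knob top expect [[124. 271.]
 [129. 256.]
 [135. 242.]]
ends [[181. 474.]
 [314. 124.]]
```

View pics/c16.png

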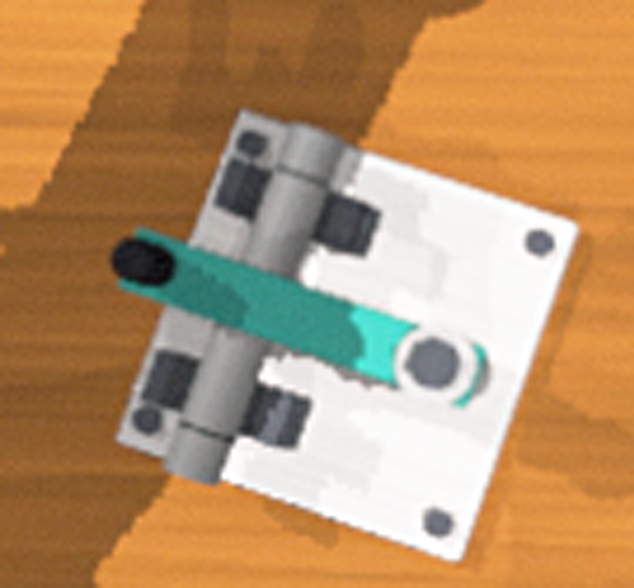

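Run:
```python
from h import *
for n,win in(("top",(100,235,185,310)),("side",(140,250,140,230))):
    im=cv2.imread(f"pics/{n}16.png"); hsv=cv2.cvtColor(im,cv2.COLOR_BGR2HSV)
    m=((hsv[...,0]>75)&(hsv[...,0]<95)&(hsv[...,1]>90)&(hsv[...,2]>60))
    m[:win[2]]=0;m[win[3]:]=0;m[:,:win[0]]=0;m[:,win[1]:]=0
    ys,xs=np.nonzero(m)
    P=np.array([onz(n,(a,b),.064)[:2] for a,b in zip(xs,ys)])
    v=-.3056;x=np.array([np.cos(v),np.sin(v)]);y=np.array([-x[1],x[0]]);s=np.array([.4411,.2203])
    X=(P-s)@x;Y=(P-s)@y
    for lo,hi in((-.065,.018),):
        k=[];bb=np.arange(lo,hi,.006)
        for b in bb:
            q=X[(Y>=b)&(Y<b+.006)]; k.append(((q.min()+q.max())/2,q.min(),q.max(),len(q)))
        k=np.array(k); sl=[np.polyfit(bb+.003,k[:,j],1)[0] for j in range(3)]
        print(n,"slopes dx/dy",np.round(sl,3),"mid x",np.round(k[:,0],4))
# shaft axis yaw from top: two silhouette mids
T=lambda u,v:((u+.5)/4.7-.5+100,(v+.5)/4.7-.5+185)
a=onz("top",T(305,150),.045);b=onz("top",T(200,455),.045);d=a-b;print("shaft yaw",np.arctan2(d[1],d[0]))
```

```text
top slopes dx/dy [ 0. -0.  0.] mid x [-0.0002 -0.      0.0001 -0.0003 -0.0001 -0.0002 -0.0003  0.0002  0.0004
 -0.     -0.0001 -0.0003 -0.0001 -0.0002]
side slopes dx/dy [-0.006  0.024 -0.036] mid x [ 0.0006  0.0005  0.0011  0.0006  0.0015  0.0007  0.0013  0.0012 -0.0003
  0.0006  0.0012  0.0004 -0.0001  0.0005]
shaft yaw -0.2746799215782306
```

Run:
```python
import cv2
im=cv2.imread("pics/top16.png")
cv2.imwrite("pics/c17.png",cv2.resize(im[205:295,125:185],None,fx=6.6,fy=6.6,interpolation=cv2.INTER_CUBIC))
im=cv2.imread("pics/side16.png")
cv2.imwrite("pics/c18.png",cv2.resize(im[160:225,145:240],None,fx=8,fy=8,interpolation=cv2.INTER_CUBIC))
```

```text
(no output)
```

View pics/c17.png

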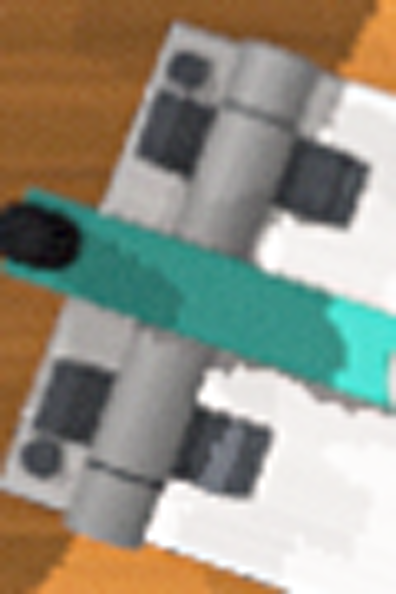

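View pics/c18.png

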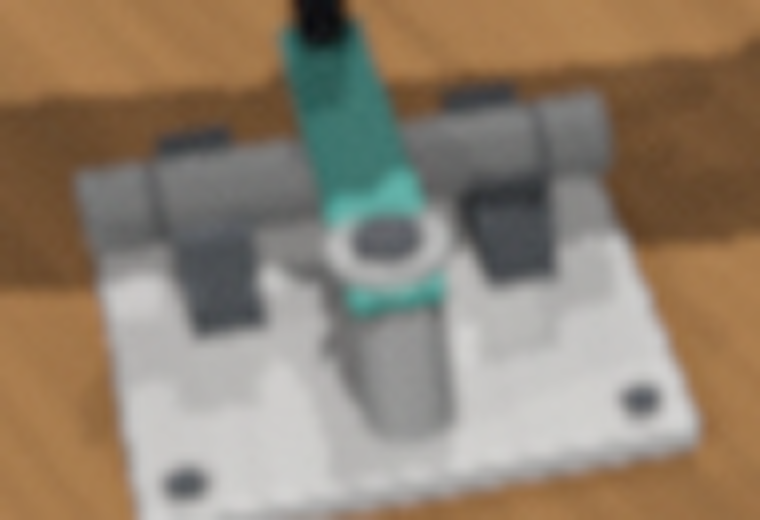

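Run:
```python
from h import *
v=-.3056;x=np.array([np.cos(v),np.sin(v)]);y=np.array([-x[1],x[0]]);s=np.array([.4411,.2203])
g=lambda n,f,o,q,z:onz(n,((q[0]+.5)/f-.5+o[0],(q[1]+.5)/f-.5+o[1]),z)[:2]-s
for nm,n,f,o,z,p in [("L","top",6.6,(125,205),.039,[(224,97),(88,460)]),("R","top",6.6,(125,205),.039,[(294,127),(159,486)]),("side top edge","side",8,(145,160),.049,[(80,172),(600,93)]),("side grooves","side",8,(145,160),.049,[(152,170),(537,108)])]:
    P=[g(n,f,o,q,z) for q in p]; d=P[1]-P[0]; 
    print(nm,[np.round((q@x,q@y),4) for q in P],"rel yaw",np.arctan(( d@y)/(d@x)))
```

```text
L [array([0.0562, 0.0129]), array([-0.0561,  0.0124])] rel yaw 0.004590351924498018
R [array([ 0.0547, -0.01  ]), array([-0.0561, -0.01  ])] rel yaw 0.0003971214370586576
side top edge [array([-0.0732,  0.0064]), array([0.0761, 0.0055])] rel yaw -0.006375837429299747
side grooves [array([-0.0538,  0.0015]), array([0.0567, 0.0026])] rel yaw 0.009937118548561094
```

Measured this way, the shaft is parallel to the Vs within 0.01 rad and its middle is within about 1 mm of the seat. The strap reads 0. Handing in.

```bash
python3 -c "
from rig import *
print(state()['clock']); print(sign_off())"
```

```text
18.8
the job is handed in; nothing more can be done
None
```

The steel shaft is lying in the two dark V-blocks, and the teal strap is swung over it to its stop. I handed the job in at 18.8 s with the arm clear of everything.

- **Placing the shaft:** I gripped it at its middle, lowered it until the Vs carried it, then opened the fingers slowly. Contact came at about 12 N, at almost exactly the height expected for a fully seated shaft.
- **Closing the strap:** I held the knob loosely between the fingers and swung it round the pivot. Against the stop the push rose to 5–7 N, against the 1 N or so needed to move it. I then backed off, opened and withdrew.
- **Last checks:**
  - The strap angle read 0.000 rad from the top camera and −0.006 from the side.
  - The shaft was parallel to the Vs within 0.01 rad, and its middle was within about 1.5 mm of half-way.
- **Disagreements:**
  - A first rough reading put the shaft 0.03 rad off parallel. I put that down to badly picked points, because re-measuring the shaft's edges and grooves in both views did not repeat it.
  - The two cameras disagreed by 3–5 mm across the blocks. The contact height and low sideways force at set-down settled where the seat was.

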